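# Clip a laser tube into its fork clip and test the interlock

## Task

Draw the laser tube out of its storage dock by its square rear cap, lay it down on the bench and let go, then take it again by the middle and press it down past the sprung jaw until it sits fully home in the two-fork clip, with its thin nose towards the ring on the stand and the jaw closed over it. Then test the interlock: press the button on the white box so that its lever drops, and lift the lever back up until it stays up by itself. Leave the lens, the bottle and the meter where they stand.

Things in the scene. Friction and masses are not known exactly. Their poses are not given: they have to be found in the camera images.
- tube: Laser tube, aluminium, 164 mm long. Round body 24 mm thick (x -58 to +58 mm), square 26 x 26 mm rear cap (x -82 to -58) and front cap (x +58 to +70), thin nose 14 mm thick (x +70 to +82). x: along the tube to the nose; origin 13 mm below the axis, at the body's middle. Starts lying on the bench in the dock, nose inwards; the rear cap and about 16 mm of the body stick out. It cannot roll.
- tube_mid (a point): Point on the tube's axis at the middle of the round body; axes as the tube's.
- tube_nose (a point): Point on the tube's axis at the end of the nose, 82 mm from tube_mid.
- dock: Storage dock, fixed: grey walls, pale see-through roof, 135 mm long (x -60 to +75 mm), 64 mm wide, 42 mm high. Its tunnel is 40 mm wide and 36 mm high, has the bench as floor and is open only at -x. Origin on the bench on the tunnel's centre line; x runs into the tunnel.
- dock_mouth (a point): Centre of the tunnel's open end, 13 mm above the bench.
- clip_seat (a point): Place of tube_mid when home in the fork clip, 60 mm above the bench, midway between two forks at y = -40 and +40 mm (each 14 mm thick along y; the tube's caps go outside them). y: the tube's line, nose to -y. Each fork has a seat 48 mm above the bench, at -x a tall prong (inner face x = -12.5 mm, 82 mm high, flared out above to 100 mm), at +x the jaw. Between the forks it is free above 25 mm.
- clip: Fork clip stand, fixed: base plate 70 mm wide (x), 12 mm thick, y -150 to +70 mm, with the two forks and, at y = -135 mm, an upright black ring 39 mm across (top 80 mm above the bench) that the tube's nose must face. Origin on the bench under clip_seat, same axes.
- jaw (a joint): Sprung steel jaw of the clip, a plate with a roller of 8 mm at each fork, on one pivot along y. Angle in rad: 0 closed (roller centres 10 mm to +x of and 12 mm above clip_seat, over the tube's upper side); grows as it is pushed aside to +x (about 0.12 as the tube passes), springs back. Pushing the tube straight down opens it, 5 to 15 N.
- button_top (a point): Centre of the top of the test button (black, 22 mm in diameter) on the white interlock box, about 68 mm above the bench; it moves with the button. The box is fixed, 100 mm (x) by 70 mm (y) by 50 mm high.
- test_button (a joint): Travel of the test button in m: 0 out, 0.006 fully pressed (about 5 N). Springs back. Fully pressed it tips the trip lever over.
- trip_lever (a joint): Trip lever angle in rad. 0: up, leaning 0.25 past upright to +y of the box, where its weight keeps it. It falls to -y, to 1.72 when dropped (almost level). At angle a the ball is 60*sin(0.25-a) mm along y and 60*cos(0.25-a) mm above lever_pivot. From upright it falls to the side it leans to.
- lever_pivot (a point): The lever's pivot, 35 mm above the bench, 30 mm in front of the box's -x side (80 mm to -x of the box's centre); axes are those of the box; the lever turns about x.
- lever_ball (a point): Centre of the black ball, 20 mm in diameter, at the end of the lever, 60 mm from the pivot. It moves with the lever.
- lens_mount: Bystander: a black round lens holder on a post and foot, 82 mm high, foot 45 x 55 mm; origin at the underside.
- cleaner: Bystander: a white bottle, 44 mm in diameter, 100 mm high; origin at the underside.
- meter: Bystander: a hand-held meter lying flat, 130 x 70 x 30 mm; origin at the centre of the underside, x along its length.
Things that resemble listed ones, but are neither listed nor needed, are in the scene too. Leave any blue, purple or turquoise look-alike of the dock alone.

How it is judged:
On the way, in this order (a step that is already met when the one before it is completed fails the run):
1. the tube lies on the bench, wholly out of the dock, let go of (x of tube_nose in the frame of dock_mouth below 0 m and height (world z) of tube_mid below 0.018 m and angle between tube's own x axis and vertical between 1.5 and 1.64 rad and contact force between the fingers and tube below 0.1 N and linear speed of tube below 0.02 m/s), for 0.2 s.
2. the tube sits home in the clip, nose towards the ring, jaw closed, let go of (z of tube_mid in the frame of clip_seat between -0.004 and 0.004 m and x of tube_mid in the frame of clip_seat between -0.005 and 0.005 m and y of tube_mid in the frame of clip_seat between -0.016 and 0.016 m and angle between the x axis of tube and the y axis of clip_seat, either way round below 0.07 rad and y of tube_nose in the frame of clip_seat below -0.06 m and value of joint jaw below 0.06 rad and contact force between the fingers and tube below 0.1 N and linear speed of tube below 0.02 m/s), for 0.2 s.
3. the test button is pressed (value of joint test_button above 0.0025 m).
4. the trip lever has dropped (value of joint trip_lever above 1.5 rad), for 0.1 s.
At the end, for the whole second after the job is handed in: The tube sits in the clip: tube_mid within 4 mm in height, 5 mm across and 16 mm along of clip_seat, in line within 0.07 rad, nose towards the ring, jaw closed (under 0.06 rad), let go of and at rest; the trip lever is up again (under 0.08 rad) and the button is out (all of step 2 and value of joint trip_lever below 0.08 rad and value of joint test_button below 0.001 m); the robot touches nothing.
It fails at once if the lens on its post is shoved or knocked over (moved more than 30 mm or tilted more than 0.3 rad) (distance of lens_mount from where it was at the start of the episode above 0.03 m or angle between lens_mount's own z axis and vertical above 0.3 rad).
It fails at once if the white bottle is shoved or knocked over (moved more than 30 mm or tilted more than 0.3 rad) (distance of cleaner from where it was at the start of the episode above 0.03 m or angle between cleaner's own z axis and vertical above 0.3 rad).
It fails at once if the hand-held meter is shoved or knocked over (moved more than 30 mm or tilted more than 0.3 rad) (distance of meter from where it was at the start of the episode above 0.03 m or angle between meter's own z axis and vertical above 0.3 rad).
It also fails if it takes over 69 s, if anything falls off the work surface, if the arm or the gripper's body presses on something with over 40 N, if the wrist force passes 120 N, or if a joint passes its speed limit or range.

## Robot

A 6-joint arm with a two-finger parallel gripper is mounted at the origin on the work surface. World frame = base frame: x ahead of the robot, y to its left, z up, the work surface at z = 0. Lengths are in m, angles in rad, forces in N, time in s.
With the tool pointing down it reaches from about 0.375 to 0.9 m from the base axis. Payload 3.1 kg.
Tool frame: the origin (TCP) lies midway between the tips of the shut fingers; the grasp point (between the pads) lies manip.hold_point_z behind it (manip.hold_point_z is the distance from the TCP to the grasp point, in m); z points along the fingers, y is the direction in which the jaws open and shut (so a half turn about z gives the same grasp; the last joint's range is limited). The gripper opens to 85 mm and grips with 20 to 120 N. Pads are 22 mm wide; open, the fingers measure 114 mm over their backs; the gripper's body (76 mm by 85 mm) begins 54 mm behind the grasp point. The pads swing forward as they close: fully open they stand 13 mm farther back than shut.
Start: joints at [-1.46, 0.527, 1.433, -0, 1.181, -0.178], TCP at [0.178, -0.599, 0.231] pointing down, gripper open.
Joint ranges: [-3.08, 3.08], [-0.75, 2.2], [0.22, 2.44], [-1.43, 4.57], [0, 2.65], [-2.85, 2.85]. Speed limits (rad/s): [2.79, 2.79, 3.14, 3.14, 3.14, 3.14].

## Interface

Orientations are given as a unit quaternion [x, y, z, w].
In Python, from station import manip, snapshot, workorder, models gives the robot as it stands.
- The arm moves only by the tool jog_arm, never from a script. Its argument "commands" is a list of rows, each a list of 5 numbers: the opening in per cent of the stroke, from 0 (shut) to 100 (fully open), then the shift along the world's x, y, z in cm, then the turn about the world's z in rad. A call has 1 to 8 rows; each row shifts and turns the pose as measured when the row begins; what a row does not reach is not made up. A row lasts 1/12 s, in which the tool goes at most 41.7 mm and 7.16 degrees, less where a joint would pass 70% of its speed; a pose out of reach is approached as far as the arm can. A call with a gripper value outside its range is refused whole. The fingers move at their own pace and stop on an object; "squeeze" is the grip in N (left out, the last holds). Time passes only in rows, so rows that do not move let the fingers close. It gives the time, the measured TCP pose, the force and the opening at its end, in the units of the state.
- manip.sense(): the state, without advancing time (a new reading comes with each control period).
- snapshot(name): name is "scene" or "top" or "wrist"; returns a dict with "image" (480x640x3 uint8, red, green, blue), "intrinsics" (3x3 intrinsics, pixels), "D" ([k1, k2, p1, p2, k3] as OpenCV has them; the pictures are not rectified), "extrinsics" (4x4, takes a point from camera to world coordinates); the wrist camera has in their place "hand_eye" (4x4, takes a point from camera to tool coordinates, whose origin is the TCP and whose axes are the flange's). Camera axes: x right, y down, z forward; pixel columns grow to the right and rows downward; lengths in m; the calibration is good to about 2 mm. A picture is of the moment at which its call begins: read the wrist's pose just before it. There is no depth.
- workorder.sign_off(): hands the job in, once; it reports no verdict.
Trained networks look in a picture, given as the dict that the camera call returned (one of the last four; its "shot" number tells which), for a name from the list of things; names that differ only in an ending like _2 or _b are one class to them, and where a whole thing is asked for, a point or a joint stands for the part that bears it (a point fixed in the world has none). Each returns a list of dicts, best first, with "score" (0 to 1); they miss things now and then, are a little off and sometimes report something else, mostly with a low value. They report only what shows in the picture. A call takes as long as a camera call. They do not tell look-alikes from the thing itself.
- models.find_in(picture, name): "centre" ([x, y, z] in m, in world coordinates, good to about 4 mm: the middle of the surface that is visible of it).
- models.pinpoint(picture, name): "centre" ([x, y, z] in m, in world coordinates, good to about 4 mm: a listed point, or the origin of a listed thing).
The state is a dict: "t": time; "q": joint angles; "qd": joint speeds; "tau": joint torques, N m; "tcp_pos": TCP position; "tool_rot": TCP orientation; "force": force on the tool from outside, world axes, zero at the start; "ft_torque": the same for the moment, N m; "finger_gap": opening from 0.0 (shut) to 1.0 (fully open).
Only numpy, scipy, OpenCV 4.12 (cv2) and the standard library are available. Lean on these libraries where they do the work, as an engineer would, in place of code of your own. Each camera call takes 0.05 s, during which the arm holds its last target. There are 200 camera calls.

## Working session

There is one attempt and no reset: what is moved stays moved. The work goes in short steps, Python scripts to look and compute and a tool call to move; the robot and the scene stay as the last step left them, time stands still between calls to the robot, and variables do not carry over. Pictures are saved under pics/ and viewed, about 8 in all and at most 12, crops included, and the job is handed in when it is done.

Besides the shell and the picture viewer there is one more tool, called after "Request:" as name(argument=value, ...), one argument or row to a line, values as JSON. jog_arm: Moves the arm, as the interface text tells. Its arguments: {"type":"object","properties":{"commands":{"type":"array","items":{"type":"array","items":{"type":"number"}}},"squeeze":{"type":"number"}},"required":["commands"]}

```bash
mkdir -p pics; ls; python3 - <<'E'
from station import manip, snapshot, workorder, models
import cv2, numpy as np
print(manip.hold_point_z, manip.sense())
for n in ["scene","top"]:
    p=snapshot(n); cv2.imwrite(f"pics/{n}0.png",p["image"][:,:,::-1])
    print(n,p["extrinsics"].round(3).tolist(),p["intrinsics"].tolist(),p["D"])
    for o in ["tube","tube_mid","tube_nose","dock","dock_mouth","clip","clip_seat","button_top","lever_pivot","lever_ball","lens_mount","cleaner","meter"]:
        try:
            print(o,[(np.round(d["centre"],3).tolist(),round(d["score"],2)) for d in models.pinpoint(p,o)][:4])
        except Exception as e: print(o,e)
E
```

```text
pics
0.0187 {'t': 0.0, 'q': array([-1.46050822e+00,  5.28492461e-01,  1.43391707e+00, -1.04407468e-05,
        1.18138468e+00, -1.78487623e-01]), 'qd': array([ 0.00167727, -0.00151488,  0.00012952,  0.00128534,  0.00221207,
        0.00013589]), 'tau': array([-1.92228428e-03, -4.42356026e+01, -1.78023040e+01, -1.97425484e-04,
        8.55529506e-03,  3.10487209e-07]), 'tcp_pos': array([ 0.17793898, -0.59838245,  0.23031276]), 'tool_rot': array([ 9.89593284e-01,  1.43888571e-01,  3.27045356e-05, -1.10030536e-03]), 'force': array([-0.42932188, -0.10095139, -0.47743131]), 'ft_torque': array([0.02037839, 0.01977081, 0.03058188]), 'finger_gap': 1.0042910567204462}
scene [[-0.865, 0.346, -0.363, 1.065], [0.502, 0.61, -0.613, 0.905], [0.01, -0.713, -0.701, 1.068], [0.0, 0.0, 0.0, 1.0]] [[615.2907158153586, 0.0, 321.6258832847696], [0.0, 615.2907158153586, 243.2430766976322], [0.0, 0.0, 1.0]] [-0.18527694  0.          0.          0.          0.        ]
tube []
tube_mid [([0.492, -0.008, -0.005], 0.7)]
tube_nose [([0.668, 0.251, -0.001], 0.27)]
dock [([0.666, 0.25, 0.003], 0.86), ([0.731, 0.
[... 963 characters left out ...]
004], 0.62), ([0.49, -0.009, 0.059], 0.31)]
tube_mid []
tube_nose []
dock [([0.666, 0.255, -0.001], 0.82), ([0.552, 0.418, 0.0], 0.77), ([0.732, 0.403, -0.001], 0.68), ([0.739, -0.085, -0.002], 0.68)]
dock_mouth [([0.61, 0.252, 0.014], 0.88), ([0.495, 0.419, 0.014], 0.83), ([0.678, 0.402, 0.015], 0.76), ([0.28, 0.361, 0.01], 0.65)]
clip [([0.494, -0.006, 0.003], 0.64)]
clip_seat [([0.486, -0.009, 0.056], 0.9), ([0.551, -0.28, 0.069], 0.3)]
button_top [([0.553, -0.282, 0.068], 0.4)]
lever_pivot [([0.456, -0.264, 0.037], 0.56)]
lever_ball [([0.454, -0.248, 0.092], 0.47)]
lens_mount [([0.748, 0.046, 0.002], 0.78)]
cleaner [([0.741, -0.083, -0.003], 0.66)]
meter [([0.736, -0.252, -0.002], 0.57)]
```

View pics/scene0.png

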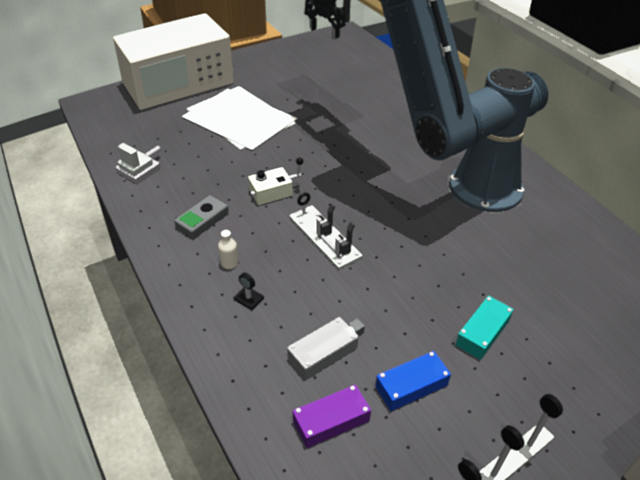

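View pics/top0.png

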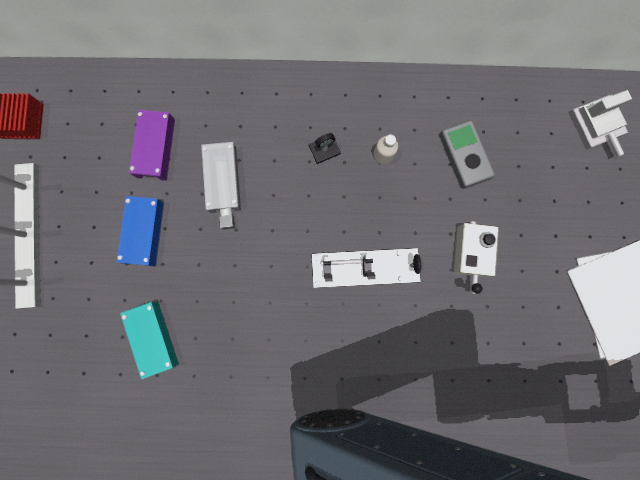

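The dock is the grey one with the pale roof: scene (325,345), top (220,180), with its mouth towards the robot and the cap at top (225,218). Its look-alikes are turquoise (485,325), blue (413,380) and purple (332,415) in the scene picture. The clip is at top (365,267), with its ring towards world -y. The box is at top (476,249). I'll move in over the box and clip, looking with the wrist camera on the way.

Request:
jog_arm(
  commands=[
    [100, 2.8, 3, 0.5, -0.1],
    [100, 2.8, 3, 0.5, -0.1],
    [100, 2.8, 3, 0.5, -0.09],
    [100, 2.8, 3, 0.5, 0],
    [100, 2.8, 3, 0.5, 0],
    [100, 2.8, 3, 0.5, 0],
    [100, 2.8, 3, 0.5, 0],
    [100, 2.8, 3, 0.5, 0],
  ],
  squeeze=40,
)

```text
t: 2.07
tcp_pos: [0.3988, -0.361, 0.2711]
tool_rot: [1.0, -0.016, -0.001, 0.003]
force: [1.1, 0.2, 1.2]
finger_gap: 0.997
```

```bash
cat > h.py <<'E'
from station import manip, snapshot, workorder, models
import cv2, numpy as np
from scipy.spatial.transform import Rotation as R
def pose():
    s=manip.sense(); T=np.eye(4); T[:3,:3]=R.from_quat(s["tool_rot"]).as_matrix(); T[:3,3]=s["tcp_pos"]; return s,T
def yaw(s): m=R.from_quat(s["tool_rot"]).as_matrix(); return np.arctan2(m[1,0],m[0,0])
def wrist(name=None):
    s,T=pose(); p=snapshot("wrist"); p["W"]=T@p["hand_eye"]
    if name: cv2.imwrite(f"pics/{name}.png",p["image"][:,:,::-1])
    return s,p
def ray(p,uv,z):
    "world points on plane z of pixels uv"
    W=p["W"] if "W" in p else p["extrinsics"]
    n=cv2.undistortPoints(np.array(uv,float).reshape(-1,1,2),p["intrinsics"],p["D"]).reshape(-1,2)
    d=np.c_[n,np.ones(len(n))]@W[:3,:3].T; o=W[:3,3]
    return o+d*((z-o[2])/d[:,2])[:,None]
def proj(p,X):
    W=p["W"] if "W" in p else p["extrinsics"]; C=np.linalg.inv(W)
    return cv2.projectPoints(np.array(X,float),cv2.Rodrigues(C[:3,:3])[0],C[:3,3],p["intrinsics"],p["D"])[0].reshape(-1,2)
def nets(p,names):
    for o in names:
        print(o,[(np.round(d["centre"],4).tolist(),round(d["score"],2)) for d in models.pinpoint(p,o)][:3])
def st():
    s=manip.sense(); print("t",round(s["t"],2),s["tcp_pos"].round(4),"yaw",round(yaw(s),3),"F",s["force"].round(1),"gap",round(s["finger_gap"],3))
E
python3 - <<'E'
from h import *
st(); s,p=wrist("w1")
print(p["hand_eye"].round(3).tolist(),p["intrinsics"][0,0])
nets(p,["clip","clip_seat","button_top","lever_pivot","lever_ball"])
E
```

```text
t 2.07 [ 0.3988 -0.361   0.2711] yaw -0.033 F [1.1 0.2 1.2] gap 0.997
[[-0.0, -0.962, -0.272, 0.069], [1.0, 0.0, -0.001, 0.001], [0.001, -0.272, 0.962, -0.143], [0.0, 0.0, 0.0, 1.0]] 405.327504320184
clip []
clip_seat []
button_top [([0.5542, -0.2833, 0.068], 0.77)]
lever_pivot [([0.4575, -0.264, 0.0336], 0.68)]
lever_ball [([0.454, -0.2458, 0.0934], 0.76)]
```

Request:
jog_arm(
  commands=[
    [100, 1, 4, 0.3, 0.03],
    [100, 1, 4, 0.3, 0],
    [100, 1, 4, 0, 0],
    [100, 1, 4, 0, 0],
    [100, 1, 4, 0, 0],
    [100, 1, 4, 0, 0],
    [100, 1, 4, 0, 0],
    [100, 0.5, 3, 0, 0],
  ],
)

```text
t: 3.03
tcp_pos: [0.4686, -0.0655, 0.2748]
tool_rot: [1.0, -0.022, -0.001, 0.006]
force: [0.7, -0.2, -0.7]
finger_gap: 1.0
```

Request:
jog_arm(
  commands=[
    [100, 0, 2, 0, 0],
    [100, 0, 2, 0, 0],
    [100, 0, 0, 0, 0],
  ],
)

```text
t: 3.28
tcp_pos: [0.4685, -0.0234, 0.2741]
tool_rot: [1.0, -0.023, -0.001, 0.006]
force: [0.3, -0.2, 0.6]
finger_gap: 1.002
```

```bash
python3 - <<'E'
from h import *
st(); s,p=wrist("w2")
nets(p,["clip","clip_seat","jaw"])
E
```

```text
t 3.28 [ 0.4685 -0.0234  0.2741] yaw -0.046 F [ 0.3 -0.2  0.6] gap 1.002
clip [([0.4936, -0.0118, 0.0007], 0.84)]
clip_seat [([0.4917, -0.0077, 0.0607], 0.61), ([0.6109, 0.2485, 0.0123], 0.46)]Traceback (most recent call last):
  File "<stdin>", line 3, in <module>
  File "h.py", line 22, in nets
    print(o,[(np.round(d["centre"],4).tolist(),round(d["score"],2)) for d in models.pinpoint(p,o)][:3])
                                                                             ~~~~~~~~~~~~~~~^^^^^
ValueError: it knows: button_top, cleaner, clip, clip_seat, dock, dock_mouth, lens_mount, lever_ball, lever_pivot, meter, tube, tube_mid, tube_nose
```

View pics/w2.png

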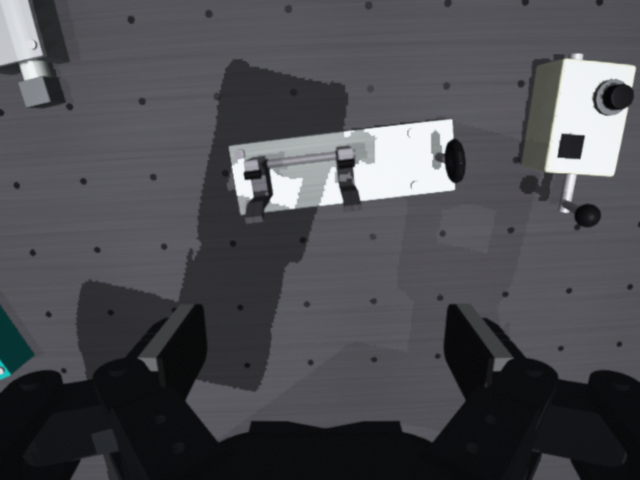

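The wrist view shows the clip plate at (230,146)–(458,191). The jaw shaft is along the far side (+x), the tall prongs along the near side, and the ring at (456,160). The box top is at (560,58)–(615,177), the ball at (587,215), and the tube cap at (40,90).

```bash
python3 - <<'E'
from h import *
st(); s,p=wrist()
g=cv2.cvtColor(p["image"],cv2.COLOR_RGB2GRAY)
def ref(uv): return cv2.cornerSubPix(g,np.array(uv,np.float32).reshape(-1,1,2),(4,4),(-1,-1),(3,30,.01)).reshape(-1,2)
c=ref([[230,146],[452,120],[458,191],[240,214]]); w=ray(p,c,0.012); print(c.round(1).tolist(),w.round(4).tolist())
def info(w,n):
    e=np.diff(np.r_[w,w[:1]],axis=0)[:,:2]; print(n,"len",np.linalg.norm(e,axis=1).round(4),"ang",np.arctan2(e[:,1],e[:,0]).round(3),"c",w.mean(0).round(4))
info(w,"clip")
c=ref([[563,58],[635,66],[614,177],[548,174]]); print(c.round(1).tolist()); info(ray(p,c,0.05),"box")
nets(p,["clip","clip_seat","button_top","lever_pivot","lever_ball","dock_mouth"])
for n,X in [("seat",[0.4917,-.0077,.06])]: print(n,proj(p,[X]))
E
```

```text
t 3.43 [ 0.4693 -0.0265  0.2743] yaw -0.048 F [-0.3 -0.3 -0.5] gap 1.002
[[230.0, 146.0], [452.0, 120.0], [458.0, 191.0], [238.5, 216.89999389648438]] [[0.524, 0.0592, 0.012], [0.5385, -0.1581, 0.012], [0.4685, -0.1664, 0.012], [0.4529, 0.0581, 0.012]]
clip len [0.2178 0.0705 0.225  0.0711] ang [-1.504 -3.024  1.64   0.015] c [ 0.496  -0.0518  0.012 ]
[[559.0999755859375, 59.20000076293945], [635.0, 66.0], [614.0, 177.0], [548.0, 174.0]]
box len [0.0722 0.0991 0.0659 0.0998] ang [-1.658  3.06   1.492 -0.019] c [ 0.5343 -0.2733  0.05  ]
clip [([0.494, -0.0094, -0.0006], 0.79)]
clip_seat [([0.4943, -0.0053, 0.0643], 0.74)]
button_top [([0.5509, -0.2849, 0.0693], 0.86)]
lever_pivot [([0.4615, -0.2594, 0.0349], 0.6)]
lever_ball [([0.4543, -0.2464, 0.0907], 0.95)]
dock_mouth [([0.6106, 0.2466, 0.014], 0.8), ([0.2834, 0.3608, 0.0123], 0.76)]
seat [[297.83967684 181.99332611]]
```

Request:
jog_arm(
  commands=[
    [100, 0.9, 3.5, 0, 0.04],
    [100, 0.9, 3.5, 0, 0],
    [100, 0.9, 3.5, 0, 0],
    [100, 0.9, 3.5, 0, 0],
    [100, 0.9, 3.5, 0, 0],
    [100, 0.9, 3.5, 0, 0],
    [100, 0, 1, 0, 0],
    [100, 0, 0, 0, 0],
  ],
)

```text
t: 4.45
tcp_pos: [0.5267, 0.1993, 0.2746]
tool_rot: [1.0, -0.009, 0.001, 0.007]
force: [0.3, -0.2, -0.1]
finger_gap: 1.001
```

```bash
python3 - <<'E'
from h import *
st(); s,p=wrist("w3")
nets(p,["dock","dock_mouth","tube","tube_mid"])
E
```

```text
t 4.45 [0.5267 0.1993 0.2746] yaw -0.018 F [ 0.3 -0.2 -0.1] gap 1.001
dock [([0.5531, 0.4215, 0.0002], 0.96), ([0.6646, 0.2574, 0.0012], 0.86)]
dock_mouth [([0.6751, 0.4072, 0.0153], 0.84), ([0.2833, 0.3608, 0.0131], 0.83), ([0.6083, 0.2443, 0.0112], 0.68)]
tube []
tube_mid []
```

View pics/w3.png

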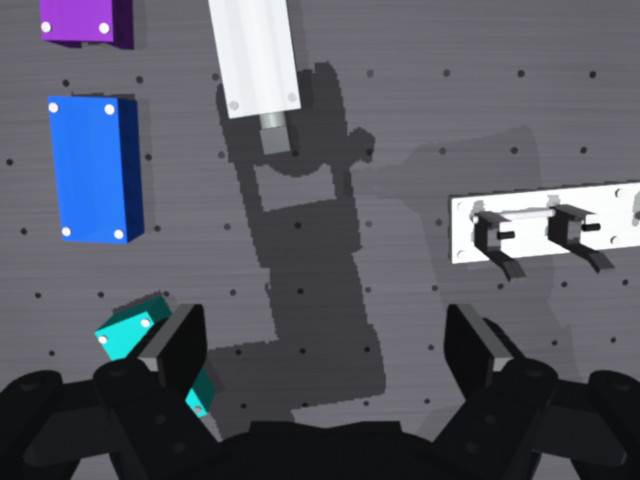

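The wrist view shows the dock's roof edge at (229,117)–(301,108), the square cap at about (263,128)–(290,153), and the clip's left plate corners at (449,197) and (453,263). The cap's mouth faces the robot.

```bash
python3 - <<'E'
from h import *
p0=cv2.imread("pics/w3.png")
cv2.imwrite("pics/w3c.png",cv2.resize(p0[90:190,200:330],None,fx=6,fy=6,interpolation=cv2.INTER_CUBIC))
s,p=wrist()
g=cv2.cvtColor(p["image"],cv2.COLOR_RGB2GRAY)
print("roof front",ray(p,[[229,118],[301,108]],.042).round(4).tolist())
print("plate left",ray(p,[[449,197],[453,263]],.012).round(4).tolist())
nets(p,["dock_mouth"])
E
```

```text
roof front [[0.6055, 0.2746, 0.042], [0.6122, 0.2101, 0.042]]
plate left [[0.5238, 0.0638, 0.012], [0.4524, 0.0552, 0.012]]
dock_mouth [([0.2827, 0.3588, 0.015], 0.85), ([0.4938, 0.4212, 0.0135], 0.79), ([0.6075, 0.2462, 0.011], 0.71)]
```

View pics/w3c.png

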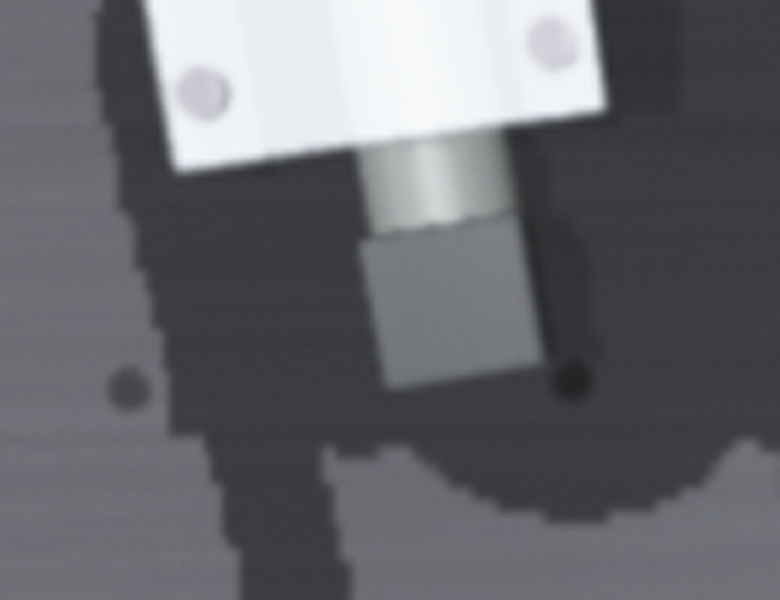

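The crop shows the cap's top with corners at full-picture px (260,130), (286,125), (290.5,150) and (264,155). It sticks out of the pale-roofed grey dock, so this is the right one.

```bash
python3 - <<'E'
from h import *
s,p=wrist()
w=ray(p,[[260,130],[286.2,125.3],[290.5,150.3],[264.2,154.7]],.026)
e=np.diff(np.r_[w,w[:1]],axis=0)[:,:2]
print(w.round(4).tolist(),np.linalg.norm(e,axis=1).round(4),np.arctan2(e[:,1],e[:,0]).round(3),w.mean(0).round(4)); st()
E
```

```text
[[0.5944, 0.25, 0.026], [0.598, 0.2253, 0.026], [0.575, 0.2223, 0.026], [0.5715, 0.2474, 0.026]] [0.025  0.0233 0.0254 0.023 ] [-1.427 -3.012  1.706  0.112] [0.5847 0.2362 0.026 ]
t 4.85 [0.5268 0.1957 0.275 ] yaw -0.023 F [-0.1  0.2 -0.3] gap 1.0
```

Request:
jog_arm(
  commands=[
    [100, 2.8, 2, 0, 0.07],
    [100, 2.8, 2, 0, 0.07],
    [100, 0, 0, -3.5, 0],
    [100, 0, 0, -3.5, 0],
    [100, 0, 0, -3.5, 0],
    [100, 0, 0, -3.5, 0],
    [100, 0, 0, -3, 0],
    [100, 0, 0, 0, 0],
  ],
)

```text
t: 5.52
tcp_pos: [0.5878, 0.2303, 0.1042]
tool_rot: [0.998, 0.057, 0.008, 0.007]
force: [-0.7, -0.2, -1.1]
finger_gap: 0.998
```

```bash
python3 - <<'E'
from h import *
st(); s,p=wrist("w4")
nets(p,["dock_mouth"])
print(proj(p,[[0.585,.236,.026],[0.6088,.2424,.013]]).round())
E
```

```text
t 5.52 [0.5878 0.2303 0.1042] yaw 0.113 F [-0.7 -0.2 -1.1] gap 0.998
dock_mouth [([0.6743, 0.4062, 0.0132], 0.96), ([0.6088, 0.2471, 0.013], 0.87), ([0.4946, 0.4247, 0.0111], 0.56)]
[[310. 257.]
 [304. 211.]]
```

View pics/w4.png

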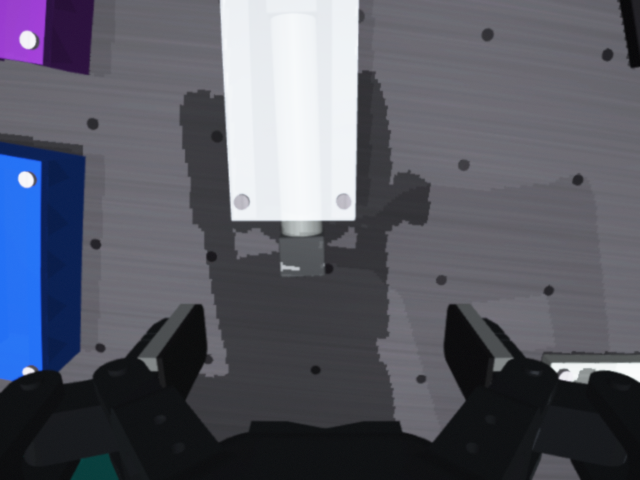

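The close view has the cap at (280–325, 237–276), squared up with the tool. Its centre is about 8 px left of my prediction, so y is about 0.239.

Request:
jog_arm(
  commands=[
    [100, -0.4, 0.8, -2, 0],
    [100, 0, 0, -3, 0],
    [100, 0, 0, -3, 0],
    [100, 0, 0, -1.2, 0],
    [100, 0, 0, -0.8, 0],
    [100, 0, 0, 0, 0],
  ],
  squeeze=40,
)

```text
t: 6.12
tcp_pos: [0.6025, 0.241, 0.0248]
tool_rot: [0.998, 0.055, 0.03, 0.004]
force: [0.3, 0.6, 1.0]
finger_gap: 1.001
```

```bash
python3 - <<'E'
from h import *
st()
E
```

```text
t 6.12 [0.6025 0.241  0.0248] yaw 0.111 F [0.3 0.6 1. ] gap 1.001
```

```bash
python3 - <<'E'
from h import *
s,T=pose(); print(s["q"].round(3), s["qd"].round(3), T[:3,:3].round(3).tolist(), s["tau"].round(1),s["force"])
E
```

```text
[ 0.216  0.812  1.544 -0.025  0.728  1.695] [-0.002 -0.044 -0.033 -0.001  0.019 -0.001] [[0.992, 0.11, 0.06], [0.11, -0.994, -0.004], [0.059, 0.011, -0.998]] [ -0.1 -49.3 -11.7  -0.   -0.4   0. ] [0.34835584 0.59181279 1.00472879]
```

Request:
jog_arm(
  commands=[
    [100, -0.7, 0, 0, 0],
    [100, -0.7, 0, 0, 0],
    [100, -0.5, 0, 0, 0],
    [100, 0, 0, 0, 0],
  ],
)

```text
t: 6.45
tcp_pos: [0.586, 0.2416, 0.0314]
tool_rot: [0.998, 0.055, 0.035, 0.003]
force: [-1.3, 0.3, 0.4]
finger_gap: 1.0
```

Request:
jog_arm(
  commands=[
    [100, 0, 0, -0.5, 0],
    [100, 0, 0, -0.5, 0],
    [100, 0, 0, -0.5, 0],
    [100, 0, 0, 0, 0],
  ],
)

```text
t: 6.78
tcp_pos: [0.5868, 0.2423, 0.018]
tool_rot: [0.998, 0.055, 0.037, 0.002]
force: [-0.4, 0.3, -0.0]
finger_gap: 1.001
```

```bash
cat >> h.py <<'E'
def tilt(): s,T=pose(); print("toolz",T[:3,2].round(3),"q",s["q"].round(2))
E
python3 - <<'E'
from h import *
st(); tilt()
E
```

```text
t 6.78 [0.5868 0.2423 0.018 ] yaw 0.111 F [-0.4  0.3 -0. ] gap 1.001
toolz [ 0.075 -0.001 -0.997] q [ 0.22  0.81  1.6  -0.03  0.67  1.71]
```

Request:
jog_arm(
  commands=[
    [100, 0, -0.2, -0.5, 0],
    [100, 0, 0, -0.5, 0],
    [100, 0, 0, -0.4, 0],
    [100, 0, 0, 0, 0],
  ],
)

```text
t: 7.12
tcp_pos: [0.5868, 0.2398, 0.0012]
tool_rot: [0.998, 0.055, 0.037, 0.003]
force: [1.0, -0.0, -0.3]
finger_gap: 1.001
```

```bash
python3 - <<'E'
from h import *
st(); tilt()
E
```

```text
t 7.12 [0.5868 0.2398 0.0012] yaw 0.111 F [ 1.  -0.  -0.3] gap 1.001
toolz [ 0.074 -0.001 -0.997] q [ 0.22  0.83  1.6  -0.03  0.64  1.7 ]
```

Request:
jog_arm(
  commands=[
    [100, 0, 0, 0.4, 0],
    [25, 0, 0, 0, 0],
    [25, 0, 0, 0, 0],
    [20, 0, 0, 0, 0],
    [10, 0, 0, 0, 0],
    [0, 0, 0, 0, 0],
    [0, 0, 0, 0, 0],
    [0, 0, 0, 0, 0],
  ],
  squeeze=40,
)

```text
t: 7.78
tcp_pos: [0.5869, 0.24, 0.0058]
tool_rot: [0.998, 0.055, 0.037, 0.002]
force: [0.8, 0.1, -1.0]
finger_gap: 0.295
```

```bash
python3 - <<'E'
from h import *
st(); tilt()
E
```

```text
t 7.78 [0.5869 0.24   0.0058] yaw 0.111 F [ 0.8  0.1 -1. ] gap 0.295
toolz [ 0.074 -0.001 -0.997] q [ 0.22  0.83  1.6  -0.03  0.64  1.7 ]
```

Request:
jog_arm(
  commands=[
    [0, -1, -0.11, 0, 0],
    [0, -1, -0.11, 0, 0],
    [0, -1, -0.11, 0, 0],
  ],
)

```text
t: 8.03
tcp_pos: [0.5585, 0.2367, 0.0057]
tool_rot: [0.998, 0.055, 0.039, 0.002]
force: [-0.3, 0.1, -0.8]
finger_gap: 0.297
```

```bash
python3 - <<'E'
from h import *
st(); tilt()
E
```

```text
t 8.03 [0.5585 0.2367 0.0057] yaw 0.11 F [-0.3  0.1 -0.8] gap 0.297
toolz [ 0.077 -0.    -0.997] q [ 0.23  0.81  1.67 -0.03  0.59  1.71]
```

Request:
jog_arm(
  commands=[
    [0, -1.5, -0.17, 0, 0],
    [0, -1.5, -0.17, 0, 0],
    [0, -1.5, -0.17, 0, 0],
    [0, -1.5, -0.17, 0, 0],
    [0, -1.5, -0.17, 0, 0],
    [0, -1.5, -0.17, 0, 0],
    [0, -1.5, -0.17, 0, 0],
    [0, -1.5, -0.17, 0, 0],
  ],
)

```text
t: 8.7
tcp_pos: [0.4312, 0.2217, 0.0058]
tool_rot: [0.998, 0.054, 0.039, 0.002]
force: [-1.0, -0.2, -1.1]
finger_gap: 0.297
```

Request:
jog_arm(
  commands=[
    [0, -1.0, -0.1, 0, 0],
    [0, 0, 0, 0, 0],
  ],
)

```text
t: 8.87
tcp_pos: [0.4149, 0.2196, 0.0057]
tool_rot: [0.998, 0.055, 0.035, 0.003]
force: [-1.0, 0.4, 0.4]
finger_gap: 0.297
```

```bash
python3 - <<'E'
from h import *
st(); tilt(); p=snapshot("top"); cv2.imwrite("pics/t5.png",p["image"][100:340,120:440,::-1].repeat(2,0).repeat(2,1)); nets(p,["tube","tube_mid","tube_nose","dock_mouth"])
E
```

```text
t 8.87 [0.4149 0.2196 0.0057] yaw 0.11 F [-1.   0.4  0.4] gap 0.297
toolz [ 0.07  -0.002 -0.998] q [ 0.26  0.74  2.02 -0.07  0.32  1.78]
tube [([0.4804, 0.2316, -0.0006], 0.6), ([0.4914, -0.0068, 0.0019], 0.55)]
tube_mid [([0.4848, 0.2277, 0.0169], 0.68)]
tube_nose [([0.4822, 0.2313, -0.005], 0.74), ([0.5611, 0.2402, 0.0151], 0.63)]
dock_mouth [([0.4957, 0.4213, 0.0119], 0.92), ([0.6089, 0.2495, 0.0146], 0.57)]
```

View pics/t5.png

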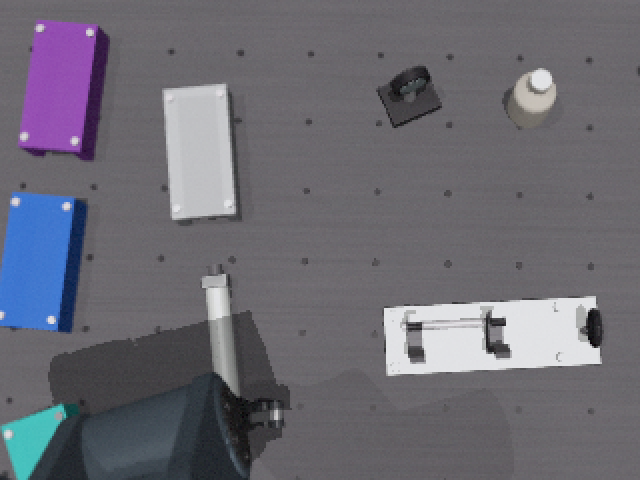

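The top crop shows the tube wholly out, with its nose at crop (216,268) and clear of the dock's mouth at (205,217). I'll release it now.

Request:
jog_arm(
  commands=[
    [60, 0, 0, 0, 0],
    [100, 0, 0, 0, 0],
    [100, 0, 0, 0, 0],
    [100, 0, 0, 0, 0],
    [100, 0, 0, 0, 0],
    [100, 0, 0, 0, 0],
    [100, 0, 0, 0, 0],
    [100, 0, 0, 0, 0],
  ],
)

```text
t: 9.78
tcp_pos: [0.4252, 0.2212, 0.0065]
tool_rot: [0.998, 0.054, 0.042, 0.002]
force: [0.7, -0.5, 0.0]
finger_gap: 0.999
```

Request:
jog_arm(
  commands=[
    [100, 0, 0, 2, 0],
    [100, 0, 0, 3, 0],
    [100, 0, 0, 3, 0],
    [100, 1, 0, 3, 0],
    [100, 2, 0.3, 1, 0.12],
    [100, 2, 0.3, 0, 0.12],
    [100, 2, 0.3, 0, 0.12],
    [100, 0, 0, 0, 0.12],
  ],
)

```text
t: 10.45
tcp_pos: [0.493, 0.23, 0.1325]
tool_rot: [0.954, 0.298, 0.039, -0.005]
force: [-0.1, 0.9, -0.5]
finger_gap: 1.002
```

```bash
python3 - <<'E'
from h import *
st(); tilt()
E
```

```text
t 10.45 [0.493  0.23   0.1325] yaw 0.607 F [-0.1  0.9 -0.5] gap 1.002
toolz [ 0.072  0.032 -0.997] q [0.22 0.54 1.79 0.02 0.74 1.17]
```

Request:
jog_arm(
  commands=[
    [100, 0, 0, 0.5, 0.12],
    [100, 0, 0, 0.5, 0.12],
    [100, 0, 0, 0.5, 0.12],
    [100, 0, 0, 0.5, 0.12],
    [100, 0, 0, 0.5, 0.12],
    [100, 0, 0, 0.5, 0.12],
    [100, 0, 0, 0.5, 0.12],
    [100, 0, 0, 0, 0.12],
  ],
)

```text
t: 11.12
tcp_pos: [0.4912, 0.2292, 0.1682]
tool_rot: [0.694, 0.719, 0.031, -0.023]
force: [0.9, 0.4, -0.5]
finger_gap: 1.0
```

Request:
jog_arm(
  commands=[
    [100, 0, 0, 0, 0.12],
    [100, 0, 0, 0, 0.12],
    [100, 0, 0, 0, 0.12],
    [100, 0, 0, 0, 0.12],
    [100, 0, 0, 0, 0.12],
    [100, 0, 0, 0, 0.12],
    [100, 0, 0, 0, 0.12],
    [100, 0, 0, 0, 0.12],
  ],
)

```text
t: 11.78
tcp_pos: [0.4875, 0.228, 0.1674]
tool_rot: [0.264, 0.964, 0.014, -0.037]
force: [0.3, 0.3, 0.5]
finger_gap: 0.998
```

```bash
python3 - <<'E'
from h import *
st(); tilt()
E
```

```text
t 11.78 [0.4875 0.228  0.1674] yaw 2.606 F [0.3 0.3 0.5] gap 0.998
toolz [-0.063  0.047 -0.997] q [ 0.2   0.51  1.69  0.07  0.99 -0.88]
```

Request:
jog_arm(
  commands=[
    [100, 0, 0, 0, 0.124],
    [100, 0, 0, 0, 0.124],
    [100, 0, 0, 0, 0.124],
    [100, 0, 0, 0, 0.124],
    [100, 0, 0, 0, 0.124],
    [100, 0, 0, 0, 0],
    [100, 0, 0, 0, 0],
  ],
)

```text
t: 12.37
tcp_pos: [0.4845, 0.2275, 0.1658]
tool_rot: [-0.045, 0.998, 0.002, -0.042]
force: [0.0, -0.1, 0.7]
finger_gap: 0.998
```

```bash
python3 - <<'E'
from h import *
st(); tilt(); s,p=wrist("w6"); nets(p,["tube","tube_mid","tube_nose"])
p=snapshot("scene"); nets(p,["tube","tube_mid","tube_nose"])
E
```

```text
t 12.37 [0.4845 0.2275 0.1658] yaw -3.052 F [ 0.  -0.1  0.7] gap 0.998
toolz [-0.083 -0.001 -0.997] q [ 0.22  0.53  1.67  0.02  1.03 -1.45]
tube [([0.4885, 0.2321, 0.0023], 0.89)]
tube_mid [([0.4833, 0.2272, 0.0117], 0.96)]
tube_nose [([0.5692, 0.2415, 0.0178], 0.88)]
tube [([0.4899, 0.2286, -0.001], 0.73), ([0.6068, 0.2495, 0.015], 0.53)]
tube_mid [([0.4843, 0.2294, 0.0117], 0.97)]
tube_nose [([0.5695, 0.2417, 0.0098], 0.91), ([0.4557, -0.2515, 0.0927], 0.53)]
```

View pics/w6.png

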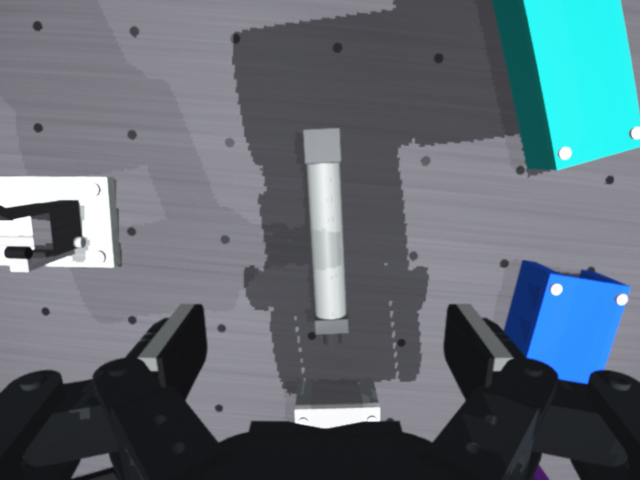

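The wrist view shows the tube lying free: cap at (322,146), body middle at about (326,235), nose at (332,338). The networks agree on its middle at (0.484,0.228).

```bash
python3 - <<'E'
from h import *
s,p=wrist(); w=ray(p,[[322.5,146],[325,163],[331,319]],.02); st()
d=w[2]-w[0]; print(w.round(4).tolist(),np.arctan2(d[1],d[0]))
d=w[2]-w[1]; print(np.arctan2(d[1],d[0]),np.linalg.norm(d),"mid",(w[1]+d/2).round(4))
E
```

```text
t 12.82 [0.485  0.2274 0.1661] yaw -3.05 F [-0.3 -0.6 -0.4] gap 0.999
[[0.4186, 0.2193, 0.02], [0.4303, 0.2221, 0.02], [0.5474, 0.2375, 0.02]] 0.14029569835733843
0.13026086940392426 0.11815270755659577 mid [0.4889 0.2298 0.02  ]
```

Request:
jog_arm(
  commands=[
    [100, 0, 0.1, -2.5, 0.045],
    [100, 0, 0, -2.5, 0],
    [100, 0, 0, -2.5, 0],
    [100, 0, 0, -2, 0],
    [100, 0, 0, -1.5, 0],
    [100, 0, 0, 0, 0],
  ],
)

```text
t: 13.32
tcp_pos: [0.4883, 0.229, 0.0547]
tool_rot: [-0.068, 0.997, 0.001, -0.036]
force: [-0.9, -0.2, 0.5]
finger_gap: 0.998
```

```bash
python3 - <<'E'
from h import *
st(); tilt()
E
```

```text
t 13.32 [0.4883 0.229  0.0547] yaw -3.005 F [-0.9 -0.2  0.5] gap 0.998
toolz [-0.072 -0.002 -0.997] q [ 0.22  0.7   1.73  0.02  0.78 -1.5 ]
```

Request:
jog_arm(
  commands=[
    [100, 0, 0, -1.5, 0],
    [100, 0, 0, -1.5, 0],
    [100, 0, 0, -1, 0],
    [100, 0, 0, -0.7, 0],
    [100, 0, 0, 0, 0],
  ],
)

```text
t: 13.73
tcp_pos: [0.4906, 0.2295, 0.0079]
tool_rot: [-0.068, 0.997, 0.002, -0.034]
force: [-0.4, -0.5, 1.0]
finger_gap: 1.001
```

```bash
python3 - <<'E'
from h import *
st(); tilt()
E
```

```text
t 13.73 [0.4906 0.2295 0.0079] yaw -3.006 F [-0.4 -0.5  1. ] gap 1.001
toolz [-0.069 -0.001 -0.998] q [ 0.22  0.79  1.74  0.02  0.68 -1.5 ]
```

Request:
jog_arm(
  commands=[
    [100, -0.3, -0.05, -0.3, 0],
    [30, 0, 0, 0, 0],
    [30, 0, 0, 0, 0],
    [20, 0, 0, 0, 0],
    [5, 0, 0, 0, 0],
    [0, 0, 0, 0, 0],
    [0, 0, 0, 0, 0],
    [0, 0, 0, 0, 0],
  ],
  squeeze=90,
)

```text
t: 14.4
tcp_pos: [0.4896, 0.2297, 0.0086]
tool_rot: [-0.068, 0.997, 0.002, -0.031]
force: [0.6, 0.2, -1.5]
finger_gap: 0.242
```

```bash
python3 - <<'E'
from h import *
st(); tilt()
p=snapshot("top"); nets(p,["tube_mid","tube_nose"])
E
```

```text
t 14.4 [0.4896 0.2297 0.0086] yaw -3.006 F [ 0.6  0.2 -1.5] gap 0.242
toolz [-0.062  0.    -0.998] q [ 0.22  0.78  1.75  0.02  0.67 -1.5 ]
tube_mid []
tube_nose []
```

Request:
jog_arm(
  commands=[
    [60, 0, 0, 0, 0],
    [60, 0, 0, 0, 0],
    [60, -0.2, 0, -0.3, 0],
    [60, 0, 0, -0.3, 0],
    [60, 0, 0, 0, 0],
    [60, 0, 0, 0, 0],
  ],
)

```text
t: 15.05
tcp_pos: [0.4872, 0.2296, 0.0014]
tool_rot: [-0.068, 0.997, 0.002, -0.032]
force: [-0.3, 0.0, 0.3]
finger_gap: 0.6
```

```bash
python3 - <<'E'
from h import *
st(); tilt()
E
```

```text
t 15.05 [0.4872 0.2296 0.0014] yaw -3.006 F [-0.3  0.   0.3] gap 0.6
toolz [-0.063  0.    -0.998] q [ 0.22  0.8   1.75  0.02  0.66 -1.5 ]
```

Low enough now. I'll close from here with a 60 N grip, watching the force.

Request:
jog_arm(
  commands=[
    [40, 0, 0, 0.15, 0],
    [30, 0, 0, 0, 0],
    [20, 0, 0, 0, 0],
    [5, 0, 0, 0, 0],
    [0, 0, 0, 0, 0],
    [0, 0, 0, 0, 0],
  ],
  squeeze=60,
)

```text
t: 15.55
tcp_pos: [0.4871, 0.2296, 0.003]
tool_rot: [-0.068, 0.997, 0.002, -0.032]
force: [0.3, 0.0, 0.7]
finger_gap: 0.258
```

```bash
python3 - <<'E'
from h import *
st(); tilt()
E
```

```text
t 15.55 [0.4871 0.2296 0.003 ] yaw -3.006 F [0.3 0.  0.7] gap 0.258
toolz [-0.064  0.    -0.998] q [ 0.22  0.79  1.75  0.02  0.66 -1.5 ]
```

Request:
jog_arm(
  commands=[
    [0, 0, 0, 0, 0],
    [0, 0, 0, 1, 0],
    [0, 0, 0, 2, 0],
    [0, 0, 0, 2, 0],
    [0, 0, 0, 2, 0],
    [0, 0, 0, 2, 0],
    [0, 0, 0, 2, 0],
    [0, 0, 0, 0, 0],
  ],
  squeeze=80,
)

```text
t: 16.22
tcp_pos: [0.4842, 0.2289, 0.1184]
tool_rot: [-0.068, 0.997, 0.002, -0.035]
force: [0.1, -0.5, -1.8]
finger_gap: 0.25
```

```bash
python3 - <<'E'
from h import *
st(); tilt()
s,p=wrist("w7"); nets(p,["tube_mid","tube_nose"])
p=snapshot("scene"); nets(p,["tube_mid","tube_nose"]); cv2.imwrite("pics/s7.png",cv2.resize(p["image"][180:420,240:560,::-1],None,fx=2,fy=2))
E
```

```text
t 16.22 [0.4842 0.2289 0.1184] yaw -3.006 F [ 0.1 -0.5 -1.8] gap 0.25
toolz [-0.069 -0.001 -0.998] q [ 0.22  0.59  1.71  0.02  0.9  -1.49]
tube_mid [([0.4815, 0.2243, 0.1295], 0.59)]
tube_nose []
tube_mid [([0.4821, 0.2264, 0.1228], 0.8), ([0.4901, -0.0052, 0.0575], 0.65)]
tube_nose [([0.5625, 0.2372, 0.1224], 0.93)]
```

View pics/s7.png

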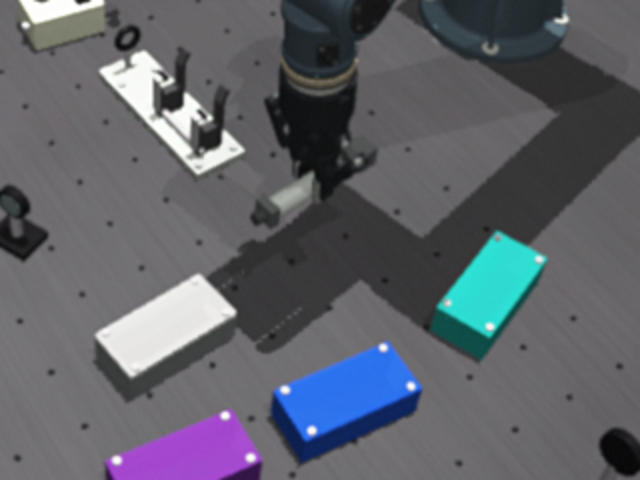

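The scene crop shows the tube held level in the fingers at crop (290,195), nose away from the robot. I'll raise it, then carry it over the clip while turning by -1.6.

Request:
jog_arm(
  commands=[
    [0, 0, 0, 2, 0],
    [0, 0, 0, 2, 0],
    [0, 0.3, -1, 1, -0.12],
    [0, 0.1, -1.8, 0, -0.12],
    [0, 0.1, -1.8, 0, -0.12],
    [0, 0.1, -1.8, 0, -0.12],
    [0, 0.1, -1.8, 0, -0.12],
    [0, 0.1, -1.8, 0, -0.12],
  ],
)

```text
t: 17.18
tcp_pos: [0.4837, 0.1273, 0.1555]
tool_rot: [0.299, 0.953, 0.017, -0.046]
force: [-0.3, 0.7, -0.9]
finger_gap: 0.252
```

Request:
jog_arm(
  commands=[
    [0, 0, -1.8, 0, -0.12],
    [0, 0, -1.8, 0, -0.12],
    [0, 0, -1.8, 0, -0.12],
    [0, 0, -1.8, 0, -0.12],
    [0, 0, -1.8, 0, -0.12],
    [0, 0, -1.8, 0, -0.12],
    [0, 0, -1, 0, -0.12],
    [0, 0, 0, 0, 0],
  ],
)

```text
t: 17.85
tcp_pos: [0.479, 0.0005, 0.1464]
tool_rot: [0.677, 0.734, 0.032, -0.043]
force: [1.3, 0.7, -1.3]
finger_gap: 0.244
```

```bash
python3 - <<'E'
from h import *
st(); tilt()
E
```

```text
t 17.85 [0.479  0.0005 0.1464] yaw 1.65 F [ 1.3  0.7 -1.3] gap 0.244
toolz [-0.02   0.105 -0.994] q [-0.29  0.48  1.86  0.13  0.85 -0.46]
```

Request:
jog_arm(
  commands=[
    [0, 0.7, -0.5, 0.5, -0.01],
    [0, 0.6, -0.5, 0.3, 0],
    [0, 0, 0, 0, 0],
  ],
)

```text
t: 18.1
tcp_pos: [0.4919, -0.0096, 0.1531]
tool_rot: [0.679, 0.732, 0.031, -0.045]
force: [0.1, 0.2, -1.2]
finger_gap: 0.254
```

```bash
python3 - <<'E'
from h import *
st(); tilt()
s,p=wrist("w8"); nets(p,["clip_seat","clip","tube_mid","tube_nose"])
def q(x,y,z,O=np.array([.4925,-.010]),a=.068): return [O[0]+x*np.cos(a)-y*np.sin(a),O[1]+x*np.sin(a)+y*np.cos(a),z]
for n,P in [("plate",[q(-.035,.07,.012),q(.035,.07,.012),q(-.035,-.15,.012),q(.035,-.15,.012)]),("prongtop",[q(-.0125,.047,.082),q(-.0125,.033,.082)]),("ringtop",[q(0,-.135,.08)])]: print(n,proj(p,P).round().tolist())
p=snapshot("scene"); nets(p,["clip_seat","tube_mid","tube_nose"])
p=snapshot("top"); nets(p,["tube_mid","tube_nose"])
E
```

```text
t 18.1 [ 0.4919 -0.0096  0.1531] yaw 1.644 F [ 0.1  0.2 -1.2] gap 0.254
toolz [-0.024  0.107 -0.994] q [-0.31  0.48  1.82  0.12  0.9  -0.46]
clip_seat []
clip []
tube_mid [([0.4899, -0.0097, 0.1629], 0.83)]
tube_nose []
plate [[279.0, 146.0], [379.0, 147.0], [283.0, 428.0], [370.0, 429.0]]
prongtop [[305.0, 181.0], [305.0, 207.0]]
ringtop [[325.0, 474.0]]
clip_seat [([0.4881, -0.0035, 0.0608], 0.76)]
tube_mid [([0.4937, -0.0107, 0.1632], 0.87)]
tube_nose [([0.4959, -0.0917, 0.1587], 0.73)]
tube_mid []
tube_nose []
```

View pics/w8.png

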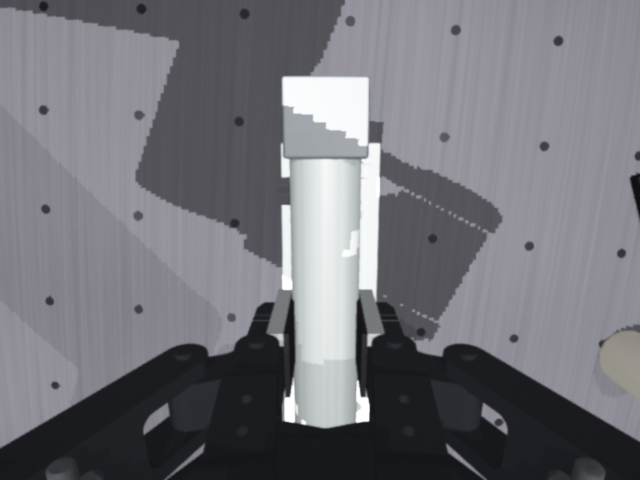

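The wrist view shows the tube in the fingers above the clip, with the rear cap at (325,115). The plate edges show at x 281 and 381, y 145, against my predictions of 279, 379 and 146, so the clip's pose is good to about 1.5 mm.

```bash
python3 - <<'E'
from h import *
s,p=wrist(); st()
g=p["image"]; hsv=g.mean(2)
for r in (170,190,215,240): 
    row=hsv[r,275:390]; gr=np.gradient(row); print(r,[(275+i,int(gr[i])) for i in np.argsort(-abs(gr))[:8]])
w=ray(p,[[325.3,170],[325.3,240]],.163); print(w.round(4).tolist())
print("plate end corners",ray(p,[[281,147],[381,144]],.012).round(4).tolist())
E
```

```text
t 18.75 [ 0.4896 -0.0087  0.1528] yaw 1.642 F [-0.1 -0.3 -1.3] gap 0.249
170 [(np.int64(383), -63), (np.int64(284), 60), (np.int64(285), 48), (np.int64(384), -41), (np.int64(382), -37), (np.int64(289), -35), (np.int64(361), 32), (np.int64(290), -31)]
190 [(np.int64(383), -47), (np.int64(360), 30), (np.int64(384), -27), (np.int64(382), -24), (np.int64(361), 23), (np.int64(289), 23), (np.int64(290), 23), (np.int64(291), 15)]
215 [(np.int64(382), -61), (np.int64(285), 59), (np.int64(284), 47), (np.int64(383), -44), (np.int64(290), -35), (np.int64(381), -34), (np.int64(286), 29), (np.int64(360), 24)]
240 [(np.int64(285), 58), (np.int64(381), -56), (np.int64(382), -52), (np.int64(286), 45), (np.int64(291), -32), (np.int64(284), 31), (np.int64(290), -31), (np.int64(380), -25)]
[[0.4864, 0.0435, 0.163], [0.4882, 0.0195, 0.163]]
plate end corners [[0.4515, 0.0578, 0.012], [0.5213, 0.065, 0.012]]
```

Request:
jog_arm(
  commands=[
    [0, 0.3, 0, -1, 0],
    [0, 0, 0, -1.2, 0],
    [0, 0, 0, -1.2, 0],
    [0, 0, 0, -0.8, 0],
    [0, 0, 0, 0, 0],
  ],
)

```text
t: 19.17
tcp_pos: [0.4942, -0.0092, 0.108]
tool_rot: [0.68, 0.731, 0.031, -0.045]
force: [-1.0, -0.4, -1.0]
finger_gap: 0.248
```

```bash
python3 - <<'E'
from h import *
st(); tilt()
E
```

```text
t 19.17 [ 0.4942 -0.0092  0.108 ] yaw 1.642 F [-1.  -0.4 -1. ] gap 0.248
toolz [-0.023  0.107 -0.994] q [-0.3   0.56  1.85  0.13  0.79 -0.47]
```

Request:
jog_arm(
  commands=[
    [0, -0.1, 0, -0.8, 0],
    [0, 0, 0, -0.8, 0],
    [0, 0, 0, -0.7, 0],
    [0, 0, 0, 0, 0],
  ],
)

```text
t: 19.5
tcp_pos: [0.4935, -0.0093, 0.0824]
tool_rot: [0.68, 0.731, 0.031, -0.045]
force: [-1.0, 0.6, -1.9]
finger_gap: 0.246
```

```bash
python3 - <<'E'
from h import *
st(); tilt()
E
```

```text
t 19.5 [ 0.4935 -0.0093  0.0824] yaw 1.642 F [-1.   0.6 -1.9] gap 0.246
toolz [-0.023  0.107 -0.994] q [-0.3   0.61  1.86  0.14  0.73 -0.49]
```

Request:
jog_arm(
  commands=[
    [0, 0, 0, -0.7, 0],
    [0, 0, 0, -0.7, 0],
    [0, 0, 0, -0.7, 0],
  ],
)

```text
t: 19.75
tcp_pos: [0.4933, -0.0092, 0.0649]
tool_rot: [0.68, 0.731, 0.032, -0.045]
force: [-5.1, -1.5, 4.2]
finger_gap: 0.247
```

```bash
python3 - <<'E'
from h import *
st(); tilt()
E
```

```text
t 19.75 [ 0.4933 -0.0092  0.0649] yaw 1.643 F [-5.1 -1.5  4.2] gap 0.247
toolz [-0.022  0.107 -0.994] q [-0.31  0.64  1.87  0.15  0.68 -0.5 ]
```

Jaw contact: -5 N in x, 4 N upward. Everything as expected, so I keep pressing.

Request:
jog_arm(
  commands=[
    [0, 0, 0, -0.7, 0],
    [0, 0, 0, -0.7, 0],
    [0, 0, 0, -0.6, 0],
  ],
)

```text
t: 20.0
tcp_pos: [0.4924, -0.0084, 0.0485]
tool_rot: [0.68, 0.732, 0.032, -0.046]
force: [-14.0, -3.4, 101.2]
finger_gap: 0.247
```

```bash
python3 - <<'E'
from h import *
st(); tilt()
E
```

```text
t 20.0 [ 0.4924 -0.0084  0.0485] yaw 1.644 F [-14.   -3.4 101.2] gap 0.247
toolz [-0.023  0.109 -0.994] q [-0.31  0.68  1.88  0.16  0.64 -0.51]
```

It's bottomed out at 101 N, so I'll relieve at once.

Request:
jog_arm(
  commands=[
    [0, 0, 0, 0.1, 0],
  ],
)

```text
t: 20.08
tcp_pos: [0.4925, -0.0085, 0.0503]
tool_rot: [0.68, 0.732, 0.033, -0.045]
force: [0.1, -1.1, -11.7]
finger_gap: 0.248
```

```bash
python3 - <<'E'
from h import *
st(); tilt()
p=snapshot("scene"); nets(p,["clip_seat","tube_mid","tube_nose"])
E
```

```text
t 20.08 [ 0.4925 -0.0085  0.0503] yaw 1.644 F [  0.1  -1.1 -11.7] gap 0.248
toolz [-0.022  0.109 -0.994] q [-0.31  0.67  1.88  0.16  0.65 -0.51]
clip_seat [([0.4889, -0.0057, 0.0583], 0.9)]
tube_mid [([0.49, -0.0093, 0.0614], 0.91), ([0.7418, -0.0812, 0.0014], 0.37), ([0.7485, 0.0403, -0.0024], 0.29)]
tube_nose []
```

Request:
jog_arm(
  commands=[
    [0, 0, 0, -0.08, 0],
    [40, 0, 0, 0, 0],
    [60, 0, 0, 0, 0],
    [70, 0, 0, 0, 0],
    [70, 0, 0, 0, 0],
    [70, 0, 0, 0, 0],
  ],
)

```text
t: 20.78
tcp_pos: [0.4945, -0.0089, 0.0472]
tool_rot: [0.68, 0.731, 0.033, -0.044]
force: [-0.1, 0.4, 0.8]
finger_gap: 0.7
```

```bash
python3 - <<'E'
from h import *
st(); tilt()
E
```

```text
t 20.78 [ 0.4945 -0.0089  0.0472] yaw 1.643 F [-0.1  0.4  0.8] gap 0.7
toolz [-0.02   0.109 -0.994] q [-0.31  0.68  1.88  0.16  0.64 -0.51]
```

Request:
jog_arm(
  commands=[
    [70, 0, 0, 1, 0],
    [70, 0, 0, 2, 0],
    [70, 0, 0, 3, 0],
    [70, 0, 0, 3, 0],
    [70, 0, 0, 3, 0],
    [70, 0, 0, 0, 0],
  ],
)

```text
t: 21.28
tcp_pos: [0.4925, -0.0085, 0.1716]
tool_rot: [0.68, 0.731, 0.031, -0.047]
force: [0.6, 0.7, 0.2]
finger_gap: 0.704
```

Request:
jog_arm(
  commands=[
    [70, 0.5, -2.5, 1, 0],
    [50, 0.5, -3, 0, 0],
    [30, 0.5, -3, 0, 0],
    [0, 0.5, -3, 0, 0],
    [0, 0.5, -3, 0, 0],
    [0, 0.5, -3, 0, 0],
    [0, 0.5, -2, 0, 0],
    [0, 0, 0, 0, 0],
  ],
)

```text
t: 21.95
tcp_pos: [0.5269, -0.2106, 0.1876]
tool_rot: [0.678, 0.733, 0.032, -0.043]
force: [0.7, -0.9, 0.5]
finger_gap: 0.002
```

```bash
python3 - <<'E'
from h import *
st(); tilt()
s,p=wrist("w9"); nets(p,["clip_seat","tube_mid","tube_nose","button_top","lever_pivot","lever_ball"])
q=snapshot("scene"); nets(q,["clip_seat","tube_mid","tube_nose","button_top","lever_pivot","lever_ball"])
a=cv2.resize(q["image"][140:300,220:380,::-1],(400,400)); b=cv2.resize(p["image"][:,:,::-1],(400,300)); b=np.vstack([b,np.zeros((100,400,3),np.uint8)])
cv2.imwrite("pics/m9.png",np.hstack([a,b]))
E
```

```text
t 21.95 [ 0.5269 -0.2106  0.1876] yaw 1.647 F [ 0.7 -0.9  0.5] gap 0.002
toolz [-0.02   0.105 -0.994] q [-0.62  0.53  1.58  0.08  1.11 -0.73]
clip_seat []
tube_mid []
tube_nose [([0.499, -0.0922, 0.0604], 0.7)]
button_top []
lever_pivot [([0.4591, -0.2606, 0.0342], 0.79)]
lever_ball [([0.4549, -0.2449, 0.0908], 0.93)]
clip_seat [([0.4894, -0.0064, 0.0587], 0.86)]
tube_mid [([0.492, -0.0118, 0.0609], 0.74)]
tube_nose [([0.5019, -0.0917, 0.0557], 0.9)]
button_top [([0.5522, -0.2833, 0.0673], 0.45)]
lever_pivot [([0.4602, -0.2629, 0.0409], 0.96), ([0.4932, -0.0078, -0.0044], 0.73), ([0.4965, -0.0089, 0.0436], 0.61)]
lever_ball [([0.4564, -0.2512, 0.0905], 0.57)]
```

View pics/m9.png

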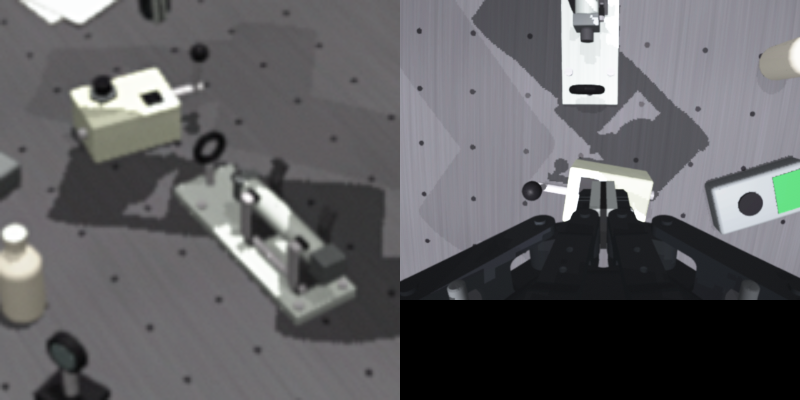

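The left half shows the tube lying in both forks with its nose towards the ring, under the jaw side. The right half shows the nose at (587,35) before the ring at (586,90). Networks put the tube's middle at (0.492,-0.012,0.061), so it's home. Next is the button at (0.552,-0.2835,0.068).

Request:
jog_arm(
  commands=[
    [0, 0.8, -2.4, -1, 0],
    [0, 0.8, -2.4, -2, 0],
    [0, 0.8, -2.4, -2, 0],
    [0, 0, 0, -2, 0],
    [0, 0, 0, -1.5, 0],
    [0, 0, 0, 0, 0],
  ],
)

```text
t: 23.15
tcp_pos: [0.5522, -0.2814, 0.1015]
tool_rot: [0.676, 0.735, 0.032, -0.042]
force: [-1.1, 0.9, -0.1]
finger_gap: -0.005
```

```bash
python3 - <<'E'
from h import *
st(); tilt()
E
```

```text
t 23.15 [ 0.5522 -0.2814  0.1015] yaw 1.653 F [-1.1  0.9 -0.1] gap -0.005
toolz [-0.018  0.104 -0.994] q [-0.69  0.71  1.5   0.08  1.02 -0.81]
```

Request:
jog_arm(
  commands=[
    [0, 0, -0.2, -1.2, 0],
    [0, 0, 0, -1.2, 0],
    [0, 0, 0, -0.5, 0],
  ],
)

```text
t: 23.4
tcp_pos: [0.553, -0.284, 0.0721]
tool_rot: [0.676, 0.735, 0.033, -0.041]
force: [0.3, 0.0, 0.6]
finger_gap: -0.0
```

Request:
jog_arm(
  commands=[
    [0, 0, 0, -0.4, 0],
  ],
)

```text
t: 23.48
tcp_pos: [0.553, -0.2839, 0.0677]
tool_rot: [0.676, 0.735, 0.033, -0.041]
force: [-1.5, -0.7, 6.2]
finger_gap: 0.006
```

```bash
python3 - <<'E'
from h import *
st()
E
```

```text
t 23.48 [ 0.553  -0.2839  0.0677] yaw 1.654 F [-1.5 -0.7  6.2] gap 0.006
```

Request:
jog_arm(
  commands=[
    [0, 0, 0, -0.3, 0],
    [0, 0, 0, -0.3, 0],
  ],
)

```text
t: 23.65
tcp_pos: [0.5532, -0.284, 0.0627]
tool_rot: [0.676, 0.735, 0.032, -0.04]
force: [-3.3, 1.3, 21.1]
finger_gap: 0.001
```

```bash
python3 - <<'E'
from h import *
st(); p=snapshot("scene"); nets(p,["lever_ball","button_top"])
E
```

```text
t 23.65 [ 0.5532 -0.284   0.0627] yaw 1.655 F [-3.3  1.3 21.1] gap 0.001
lever_ball [([0.4508, -0.2916, 0.0853], 0.48)]
button_top [([0.5508, -0.2836, 0.0618], 0.57)]
```

The button is pressed and the lever is falling. I'll wait briefly, then lift off and look.

Request:
jog_arm(
  commands=[
    [0, 0, 0, 0.1, 0],
    [0, 0, 0, 0.1, 0],
    [0, 0, 0, 0, 0],
    [0, 0, 0, 1, 0],
    [0, 0, 0, 2, 0],
    [0, 0, 0, 3, 0],
    [0, 0, 0, 3, 0],
    [0, 0, 0, 0, 0],
  ],
)

```text
t: 24.47
tcp_pos: [0.5531, -0.2823, 0.16]
tool_rot: [0.676, 0.735, 0.033, -0.041]
force: [0.2, -0.4, 0.7]
finger_gap: 0.001
```

```bash
python3 - <<'E'
from h import *
st(); tilt(); p=snapshot("scene"); nets(p,["lever_ball","lever_pivot","button_top"]); p=snapshot("top"); nets(p,["lever_ball","lever_pivot","button_top"])
E
```

```text
t 24.47 [ 0.5531 -0.2823  0.16  ] yaw 1.655 F [ 0.2 -0.4  0.7] gap 0.001
toolz [-0.016  0.104 -0.994] q [-0.69  0.63  1.46  0.08  1.13 -0.81]
lever_ball [([0.4492, -0.3261, 0.0414], 0.39), ([0.491, -0.0101, 0.0594], 0.35)]
lever_pivot [([0.4607, -0.2615, 0.0375], 0.87)]
button_top [([0.5497, -0.2843, 0.0719], 0.48)]
lever_ball []
lever_pivot []
button_top [([0.5511, -0.2829, 0.068], 0.49)]
```

The lever has dropped: its ball is at (0.449,-0.326,0.041), as expected for 1.72 rad, and the button is back out. I'll grip the ball along the pivot axis, lightly, and swing it up the arc.

Request:
jog_arm(
  commands=[
    [50, -2.5, -0.5, 0, -0.1],
    [50, -2.5, -0.5, 0, -0.06],
    [50, -2.5, -1, 0, 0],
    [50, -2.5, -1, 0, 0],
    [50, -0.3, -1, 0, 0],
    [50, 0, 0, 0, 0],
  ],
  squeeze=20,
)

```text
t: 25.37
tcp_pos: [0.4427, -0.3185, 0.1478]
tool_rot: [0.734, 0.677, 0.036, -0.048]
force: [0.7, -1.1, 0.5]
finger_gap: 0.499
```

```bash
python3 - <<'E'
from h import *
st(); tilt(); s,p=wrist("w10"); nets(p,["lever_ball","lever_pivot","button_top"])
print(proj(p,[[.452,-.324,.041],[.455,-.264,.035]]))
i=p["image"].copy(); cv2.imwrite("pics/w10c.png",i[:,:,::-1])
p=snapshot("scene"); nets(p,["lever_ball","lever_pivot"])
E
```

```text
t 25.37 [ 0.4427 -0.3185  0.1478] yaw 1.489 F [ 0.7 -1.1  0.5] gap 0.499
toolz [-0.012  0.12  -0.993] q [-0.87  0.57  1.65  0.08  1.02 -0.83]
lever_ball [([0.4471, -0.3209, 0.0411], 0.81)]
lever_pivot [([0.4543, -0.2604, 0.0353], 0.87)]
button_top [([0.5558, -0.2848, 0.0735], 0.66)]
[[342.5382616  262.16627594]
 [340.15227705 168.12201894]]
lever_ball [([0.4499, -0.3239, 0.0404], 0.38)]
lever_pivot []
```

View pics/w10c.png

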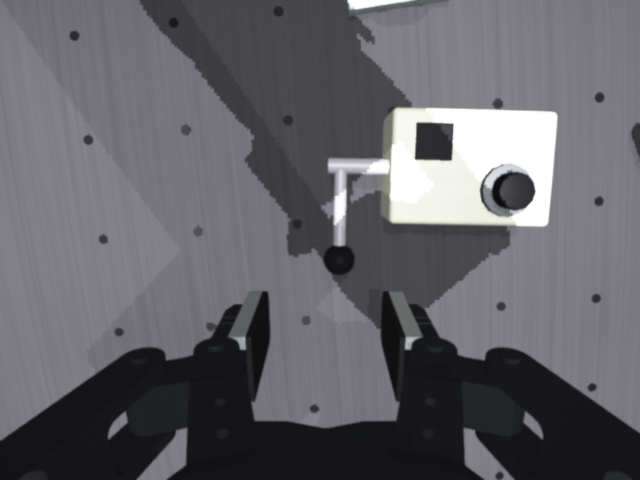

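The view shows the lever lying down with its ball at (340,260), pivot at (340,166) and box to the right. The tool is lined up with the lever.

Request:
jog_arm(
  commands=[
    [40, 0.3, -0.4, -1.5, 0],
    [40, 0, 0, -2, 0],
    [40, 0, 0, -2, 0],
    [40, 0, 0, -1.5, 0],
    [40, 0, 0, 0, 0],
  ],
)

```text
t: 26.13
tcp_pos: [0.4522, -0.3194, 0.0777]
tool_rot: [0.73, 0.681, 0.037, -0.044]
force: [-0.4, 0.4, 0.4]
finger_gap: 0.4
```

```bash
python3 - <<'E'
from h import *
st(); tilt(); s,p=wrist("w11"); nets(p,["lever_ball"])
E
```

```text
t 26.13 [ 0.4522 -0.3194  0.0777] yaw 1.5 F [-0.4  0.4  0.4] gap 0.4
toolz [-0.007  0.115 -0.993] q [-0.86  0.68  1.68  0.09  0.87 -0.85]
lever_ball [([0.4467, -0.3216, 0.0394], 0.88)]
```

Request:
jog_arm(
  commands=[
    [40, -0.2, -0.2, -1.5, 0],
    [40, -0.2, 0, -1.5, 0],
    [40, 0, 0, -1.2, 0],
    [40, 0, 0, 0, 0],
  ],
)

```text
t: 26.57
tcp_pos: [0.4531, -0.3251, 0.0416]
tool_rot: [0.73, 0.682, 0.036, -0.037]
force: [-0.8, 0.0, 0.9]
finger_gap: 0.397
```

```bash
python3 - <<'E'
from h import *
st()
E
```

```text
t 26.57 [ 0.4531 -0.3251  0.0416] yaw 1.503 F [-0.8  0.   0.9] gap 0.397
```

Request:
jog_arm(
  commands=[
    [40, -0.4, 0.2, -0.6, 0],
    [40, 0, 0, -0.6, 0],
    [40, 0, 0, 0, 0],
  ],
)

```text
t: 26.82
tcp_pos: [0.4502, -0.3239, 0.0307]
tool_rot: [0.729, 0.682, 0.036, -0.035]
force: [-0.2, -0.5, 0.1]
finger_gap: 0.4
```

```bash
python3 - <<'E'
from h import *
st()
E
```

```text
t 26.82 [ 0.4502 -0.3239  0.0307] yaw 1.504 F [-0.2 -0.5  0.1] gap 0.4
```

Request:
jog_arm(
  commands=[
    [25, 0, 0, 0, 0],
    [15, 0, 0, 0, 0],
    [5, 0, 0, 0, 0],
    [0, 0, 0, 0, 0],
    [0, 0, 0, 0, 0],
  ],
  squeeze=20,
)

```text
t: 27.23
tcp_pos: [0.4489, -0.3238, 0.0318]
tool_rot: [0.729, 0.683, 0.036, -0.036]
force: [-0.1, 0.3, -1.2]
finger_gap: 0.216
```

```bash
python3 - <<'E'
from h import *
st(); tilt()
c=np.array([.455,-.263,.035]); y=np.array([.08,.997,0])
for a in (1.72,1.4,1.0,.6,.2,0.05): print(a,(np.sin(.25-a)*60*y+np.array([0,0,60*np.cos(.25-a)])).round(1))
E
```

```text
t 27.23 [ 0.4489 -0.3238  0.0318] yaw 1.505 F [-0.1  0.3 -1.2] gap 0.216
toolz [ 0.003  0.101 -0.995] q [-0.86  0.75  1.71  0.1   0.76 -0.87]
1.72 [ -4.8 -59.5   6. ]
1.4 [ -4.4 -54.6  24.5]
1.0 [ -3.3 -40.8  43.9]
0.6 [ -1.6 -20.5  56.4]
0.2 [ 0.2  3.  59.9]
0.05 [ 1.  11.9 58.8]
```

The ball is gripped (gap 18 mm). I'll swing it up along the arc.

Request:
jog_arm(
  commands=[
    [0, 0, 0.15, 0.95, 0],
    [0, 0.05, 0.35, 0.9, 0],
    [0, 0.05, 0.6, 1.0, 0],
    [0, 0.05, 0.8, 0.95, 0],
  ],
)

```text
t: 27.57
tcp_pos: [0.4505, -0.3039, 0.0712]
tool_rot: [0.73, 0.682, 0.036, -0.037]
force: [2.7, 1.8, -4.9]
finger_gap: 0.215
```

```bash
python3 - <<'E'
from h import *
st(); tilt()
E
```

```text
t 27.57 [ 0.4505 -0.3039  0.0712] yaw 1.502 F [ 2.7  1.8 -4.9] gap 0.215
toolz [ 0.003  0.103 -0.995] q [-0.84  0.68  1.72  0.1   0.82 -0.84]
```

Request:
jog_arm(
  commands=[
    [0, 0.08, 0.9, 0.65, 0],
    [0, 0.08, 1.0, 0.5, 0],
    [0, 0.08, 1.15, 0.3, 0],
    [0, 0.08, 1.2, 0.1, 0],
  ],
)

```text
t: 27.9
tcp_pos: [0.455, -0.2578, 0.091]
tool_rot: [0.73, 0.682, 0.036, -0.034]
force: [1.4, -0.9, -9.1]
finger_gap: 0.214
```

```bash
python3 - <<'E'
from h import *
st(); tilt()
E
```

```text
t 27.9 [ 0.455  -0.2578  0.091 ] yaw 1.503 F [ 1.4 -0.9 -9.1] gap 0.214
toolz [ 0.007  0.099 -0.995] q [-0.77  0.62  1.77  0.1   0.81 -0.78]
```

Request:
jog_arm(
  commands=[
    [0, 0.05, 0.5, -0.3, 0],
    [0, 0.02, 0.3, -0.2, 0],
    [0, 0, 0, 0, 0],
  ],
)

```text
t: 28.15
tcp_pos: [0.4562, -0.2458, 0.0884]
tool_rot: [0.728, 0.684, 0.036, -0.033]
force: [-1.4, -3.1, -6.5]
finger_gap: 0.212
```

```bash
python3 - <<'E'
from h import *
st(); p=snapshot("scene"); nets(p,["lever_ball","lever_pivot"])
E
```

```text
t 28.15 [ 0.4562 -0.2458  0.0884] yaw 1.509 F [-1.4 -3.1 -6.5] gap 0.212
lever_ball [([0.4539, -0.2502, 0.0927], 0.4)]
lever_pivot [([0.4603, -0.2644, 0.0393], 0.92)]
```

At the +y stop (ball y -0.25). I'll release and lift away.

Request:
jog_arm(
  commands=[
    [30, 0, 0, 0, 0],
    [45, 0, 0, 0, 0],
    [55, 0, 0, 0, 0],
    [55, 0, 0, 0, 0],
    [55, 0, 0, 1, 0],
    [55, 0, 0, 2, 0],
    [55, 0, 0, 3, 0],
    [55, 0, 0, 3, 0],
  ],
)

```text
t: 28.97
tcp_pos: [0.4522, -0.243, 0.1763]
tool_rot: [0.73, 0.681, 0.037, -0.043]
force: [0.9, -0.5, 0.3]
finger_gap: 0.549
```

Request:
jog_arm(
  commands=[
    [55, 0, -2, 2, 0],
    [55, 0, -3, 1, 0],
    [55, 0, -3, 0, 0],
    [55, 0, -3, 0, 0],
    [55, 0, 0, 0, 0],
    [55, 0, 0, 0, 0],
  ],
)

```text
t: 29.47
tcp_pos: [0.4538, -0.3582, 0.2213]
tool_rot: [0.73, 0.682, 0.037, -0.034]
force: [0.2, 0.5, -0.6]
finger_gap: 0.554
```

```bash
python3 - <<'E'
from h import *
st(); tilt()
q=snapshot("scene"); nets(q,["lever_ball","lever_pivot","button_top","tube_mid","tube_nose","clip_seat","lens_mount","cleaner","meter"])
p=snapshot("top"); nets(p,["lever_ball","lever_pivot","tube_mid","tube_nose","clip_seat"])
a=cv2.resize(q["image"][140:290,230:380,::-1],(400,400),interpolation=cv2.INTER_CUBIC)
b=cv2.resize(p["image"][210:330,300:500,::-1],(400,240),interpolation=cv2.INTER_CUBIC); b=np.vstack([b,np.zeros((160,400,3),np.uint8)])
cv2.imwrite("pics/m12.png",np.hstack([a,b]))
E
```

```text
t 29.47 [ 0.4538 -0.3582  0.2213] yaw 1.504 F [ 0.2  0.5 -0.6] gap 0.554
toolz [ 0.007  0.1   -0.995] q [-0.9   0.5   1.52  0.07  1.19 -0.86]
lever_ball [([0.4574, -0.2503, 0.0924], 0.44)]
lever_pivot [([0.4603, -0.2601, 0.0397], 0.78), ([0.6049, 0.2479, 0.0144], 0.49)]
button_top [([0.5498, -0.2823, 0.0698], 0.43)]
tube_mid []
tube_nose [([0.499, -0.0922, 0.058], 0.87)]
clip_seat [([0.4908, -0.005, 0.057], 0.62)]
lens_mount []
cleaner [([0.7393, -0.0807, 0.0065], 0.71), ([0.5489, -0.2819, 0.0666], 0.53)]
meter [([0.7401, -0.2559, -0.0002], 0.84)]
lever_ball [([0.4543, -0.2436, 0.0927], 0.44), ([0.5549, -0.2807, 0.0684], 0.33)]
lever_pivot [([0.4561, -0.2629, 0.0336], 0.56), ([0.4941, -0.009, 0.0633], 0.46)]
tube_mid [([0.4941, -0.0091, 0.0592], 0.84)]
tube_nose [([0.4981, -0.0904, 0.0598], 0.69), ([0.737, -0.2493, -0.0011], 0.24)]
clip_seat [([0.4854, -0.006, 0.0595], 0.88)]
```

```bash
python3 - <<'E'
from h import *
print(workorder.sign_off()); st()
E
```

```text
the job is handed in; nothing more can be done
None
the job is handed in; nothing more can be done
```

I did every step and handed the job in at about 29.5 s of the 69 s allowed; no verdict came back.

**What I did**
- **Tube out:** I drew the tube out of the grey dock by its cap, laid it on the bench and let go.
- **Into the clip:** I gripped it by the middle, turned it nose to the ring and pressed it past the jaw to the stop. The force peaked at 101 N, close to the 120 N limit, and I eased off at once. I then let go.
- **Interlock:** I pressed the button until the lever dropped. I then gripped the ball, swung it up to its stop, let go and moved clear.

**Last checks**
- **Tube:** The networks put its middle at (0.494, -0.009, 0.059) and its nose at (0.498, -0.090, 0.060). My plate measurement puts the seat at about (0.493, -0.010, 0.060). The networks' own seat estimates were 4 to 9 mm lower in x, so I trusted the plate edges.
- **Lever and button:** The ball is back where it started, about (0.456, -0.247, 0.093), and the button top is at about 0.07 m, so out.
- **Bystanders:** The bottle and meter have not moved. In the last picture the networks did not find the lens, so I did not recheck it; the arm never went near it.
- **Jaw:** I did not see it closed directly. I infer it from the tube bottoming out and from about 12 N holding it down when I lifted slightly.
- **Final picture:** It could not be viewed because the 12-picture limit was used up, so the last check rests on numbers alone.

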